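Clip the reed carrier into the inspection stage

ROBOT

A 6-joint arm with a two-finger parallel gripper is mounted at the origin on the work surface. World frame = base frame: x ahead of the robot, y to its left, z up, the work surface at z = 0. Lengths are in m, angles in rad, forces in N, time in s.
With the tool pointing down it reaches from about 0.225 to 0.875 m from the base axis. Payload 3.4 kg.
Tool frame: the origin (TCP) lies between the finger pads; the fingertips stand 25 mm ahead of it and the grasp point (between the pads) lies 6 mm ahead of it (manip.tips_ahead is the distance from the TCP to the fingertips, in m); z points along the fingers, x is the direction in which the jaws open and shut, and the axes are right-handed (so a half turn about z gives the same grasp; the last joint's range is limited). The gripper opens to 85 mm and grips with 20 to 120 N. Pads are 22 mm wide; open, the fingers measure 114 mm over their backs; the gripper's body (76 mm by 85 mm) begins 54 mm behind the grasp point. The pads swing forward as they close: fully open they stand 13 mm farther back than shut.
Start: joints at [1.19, 0.276, 1.505, -0, 1.361, -0.121], TCP at [0.148, 0.556, 0.256] pointing down, gripper open.
Joint ranges: [-2.89, 2.89], [-0.75, 2.08], [0.22, 2.7], [-1.18, 4.32], [0.11, 2.71], [-2.7, 2.7]. Speed limits (rad/s): [2.57, 2.57, 3.14, 3.14, 3.14, 3.14].

INTERFACE

Orientations are given as a unit quaternion [w, x, y, z].
In Python, from rig import manip gives the robot as it stands. The module is installed in compiled form; this text tells all that it offers.
- The arm moves only by the tool send_rows, never from a script. Its argument "plan" is a list of rows, each an object with "linear": the shift along the tool's x, y, z in m, a list of three; "delta_rot": the turn, a rotation vector about the tool's x, y, z in degrees, a list of three; "fingers": the finger opening in m, from 0 to 0.0854. A call has 1 to 12 rows; each row shifts and turns the pose as measured when the row begins, along the tool's axes as they then stand; what a row does not reach is not made up. A row lasts 1/12 s, in which the tool goes at most 41.7 mm and 7.16 degrees, less where a joint would pass 70% of its speed; a pose out of reach is approached as far as the arm can. A call with a gripper value outside its range is refused whole. The fingers move at their own pace and stop on an object; "force" is the grip in N (left out, the last holds). Time passes only in rows, so rows that do not move let the fingers close. It gives the time, the measured TCP pose, the force and the opening at its end, in the units of the state.
- manip.get_state(): the state, without advancing time (a new reading comes with each control period).
- manip.get_image(name): name is "scene" or "side" or "wrist"; returns the picture (480x640x3 uint8, red, green, blue); there is no depth.
- manip.camera_info(name): a dict with "K" (3x3 intrinsics, pixels), "rvec" (rotation vector, rad) and "tvec" (3), from world to camera coordinates, as OpenCV has them. Camera axes: x right, y down, z forward; pixel columns grow to the right and rows downward; lengths in m; the calibration is good to about 2 mm. The wrist camera is an equidistant fisheye: a pixel r from the principal point sees the ray r / f radians off the axis. A picture is of the moment at which its call begins: read the wrist's pose just before it. camera_info takes no time and is no camera call; for the wrist camera it gives the pose at the moment of the call.
- manip.sign_off(): hands the job in, once; it reports no verdict.
Trained networks look in the newest picture that a camera, given by its name, has taken for a name from the list of things; names that differ only in an ending like _2 or _b are one class to them, and where a whole thing is asked for, a point or a joint stands for the part that bears it (a point fixed in the world has none). Each returns a list of dicts, best first, with "p" (0 to 1); they miss things now and then, are a little off and sometimes report something else, mostly with a low value. They report only what shows in the picture. A call takes as long as a camera call. They do not tell look-alikes from the thing itself.
- manip.find_in(thing, camera): "extent" ([left, top, right, bottom] in pixels, round what is visible of it).
- manip.masks_of(thing, camera): "pixels" (480x640 bool, what is visible of it) and "extent" ([left, top, right, bottom] in pixels, round what is visible of it).
The state is a dict: "clock": time; "qpos": joint angles; "qd": joint speeds; "effort": joint torques, N m; "position": TCP position; "ee_rot": TCP orientation; "contact_force": force on the tool from outside, world axes, zero at the start; "moment": the same for the moment, N m; "width": finger opening in m.
Only numpy, scipy, OpenCV 4.12 (cv2) and the standard library are available. Lean on these libraries where they do the work, as an engineer would, in place of code of your own. Each camera call takes 0.05 s, during which the arm holds its last target. There are 200 camera calls.

TASK

Pick up the wooden reed carrier by its black rib, use its long side to draw back the sprung brass arm of the grey inspection stage, and set it down flat on the bed between the arm and the fixed steel edge, so that the arm holds it against that edge. Slide it along the edge until it gently touches the tip of the brass stop screw, let go and leave it there. Do not force the arm, the stop or the carrier, and leave the other things on the counter where they are.

Things in the scene. Friction and masses are not known exactly. Their poses are not given: they have to be found in the camera images.
- carrier_grip (a point): Grip point of the loose reed carrier, a pale wooden plate 60 (x) x 80 (y) x 12 mm (two yellow reeds on it, some 0.15 kg) with an upright black rib on its middle, 12 mm thick (x), 40 long (y), its top 62 mm above the plate's underside. The point is in the rib, on the plate's middle, 46 mm above its underside. x across the plate, y along it, z up. A half turn makes no difference.
- stage: Grey inspection stage, fixed; plate 150 (x, -63 to +87) x 205 (y) x 16 mm. Origin: underside of the plate, at the middle of the carrier's place; z up; the flat bed is at z = 16 mm. The carrier lies with its y along the stage's y; seated on the fixed edge its middle is at x = 0. The sprung arm is on the +x side, the stop at the +y end. Set down gently: all forces on it together under 70 N.
- edge (a point): Middle of the inner face of the fixed edge, at bed height: a steel strip along the stage's y, from stage y = -90 to +50, 10 mm thick, standing 8 mm above the bed. This face is at stage x = -30, y = -20 and looks to +x. Axes as the stage's. Dragging the clamped carrier along it takes about 5 to 11 N against friction; the stop is felt as a further rise.
- clip_pad (a point): Middle of the upright round brass pad (radius 6, 3 to 25 mm above the bed) at the sprung arm's free end. At rest at stage x = 28, y = 0: its face is 52 mm from the fixed edge, 8 mm less than the carrier's width. The curved bar (up to 20 mm above the bed) bows out to stage x = 58 and ends at the pivot post at stage x = 28, y = -85 (radius 8, up to 22 mm above the bed).
- clip (a joint): Angle of the sprung arm about its upright pivot: 0 at rest, grows as the pad is drawn back to +x (radius 85 mm: 0.01 rad is 0.85 mm). About 0.095 with the carrier seated on the edge. Force at the pad about 3 N at rest, 5 N with the carrier seated, 6.5 N at 0.16. It counts as overdrawn above 0.24; hard end at 0.27.
- stop: Dark steel stop block fixed on the bed, 30 (x) x 16 (y) x 20 mm. Origin: middle of its underside, at stage x = 0, y = +78; axes as the stage's. A firm brass screw (radius 5, axis 6 mm above the bed) points from it to -y; its flat tip is anywhere from stage y = 34 to 46 mm, not reported: feel or look for it. The middle of the carrier's short end meets it; push with less than 15 N.
- cup: Dented copper cup, 72 mm wide, 75 mm high, loose; origin under its middle. Leave alone.
- reedcap: Black ebony reed cap standing upright, 34 mm wide, 93 mm high, loose; origin under its middle. Leave alone.
- hammer: Boxwood tack hammer, 220 mm long, lying, loose. Leave alone.
- square: Small steel square, legs 118 and 75 mm, lying, loose; origin near its corner. Leave alone.
- awl: Horn-handled awl, 144 mm long, lying, loose; origin at its handle's end. Leave alone.
- spool: Red thread spool standing, 40 mm wide, 50 mm high, loose. Leave alone.
Things that resemble listed ones, but are neither listed nor needed, are in the scene too. Leave any turquoise look-alike of the part that bears carrier_grip alone.

How it is judged:
By the outcome, as a careful person would: the job done as asked, in the order asked, and still so for the second after the job is handed in, with the robot touching nothing.
It also fails if it takes over 72 s, if anything falls off the work surface, if the arm or the gripper's body presses on something with over 40 N, if the wrist force passes 120 N, or if a joint passes its speed limit or range.

## Working session

There is one attempt and no reset: what is moved stays moved. The work goes in short steps, Python scripts to look and compute and a tool call to move; the robot and the scene stay as the last step left them, time stands still between calls to the robot, and variables do not carry over. Pictures are saved under pics/ and viewed, about 8 in all and at most 12, crops included, and the job is handed in when it is done.

Besides the shell and the picture viewer there is one more tool, called after "Request:" as name(argument=value, ...) on one line, values as JSON. send_rows: Moves the arm, as the interface text tells. Its arguments: {"type":"object","properties":{"plan":{"type":"array","items":{"type":"object","properties":{"linear":{"type":"array","items":{"type":"number"}},"delta_rot":{"type":"array","items":{"type":"number"}},"fingers":{"type":"number"}}}},"force":{"type":"number"}},"required":["plan"]}

```bash
mkdir -p pics; python3 - <<'E'
from rig import manip
import cv2
s=manip.get_state();print({k:s[k] for k in('clock','position','ee_rot','contact_force','width')})
for n in("scene","side","wrist"):
    im=manip.get_image(n);cv2.imwrite(f"pics/{n}0.png",im[:,:,::-1])
    c=manip.camera_info(n);print(n,c)
    for t in("carrier_grip","stage","stop","clip_pad","edge"):
        try:
            print(t,[(round(d['p'],2),[round(float(v)) for v in d['extent']]) for d in manip.find_in(t,n)][:3])
        except Exception as e: print(t,e)
E
```

```text
{'clock': 0.0, 'position': array([0.14751838, 0.55524373, 0.25540798]), 'ee_rot': array([ 4.83888078e-04,  7.92731581e-01,  6.09570104e-01, -8.33272143e-04]), 'contact_force': array([-0.14487157, -0.11074544, -0.31382631]), 'width': 0.08548971085699333}
scene {'K': array([[624.92927692,   0.        , 321.35198961],
       [  0.        , 624.92927692, 238.36443633],
       [  0.        ,   0.        ,   1.        ]]), 'rvec': array([ 1.97367174,  1.39044451, -0.58500924]), 'tvec': array([-0.19077823, -0.33141384,  1.88974936])}
carrier_grip [(0.92, [116, 290, 158, 326]), (0.85, [177, 213, 204, 249]), (0.58, [208, 177, 239, 215])]
stage [(0.68, [275, 208, 359, 256])]
stop [(0.63, [332, 214, 354, 229])]
clip_pad [(0.62, [277, 225, 318, 239])]
edge [(0.94, [274, 210, 360, 260]), (0.63, [453, 157, 468, 180]), (0.25, [278, 224, 319, 239])]
side {'K': array([[506.40665236,   0.        , 322.87448709],
       [  0.        , 506.40665236, 241.47900777],
       [  0.        ,   0.        ,   1.        ]]), 'rvec': array([ 0.49771252, -2.51985156,  1.40006521]), 'tvec': array([0.51575512, 0.15270953, 1.19480531])}
carrier_grip [(0.9, [392, 201, 424, 228]), (0.83, [349, 171, 379, 198]), (0.75, [354, 198, 377, 222])]
stage [(0.57, [299, 236, 388, 290]), (0.4, [277, 288, 308, 328])]
stop [(0.6, [321, 268, 341, 285])]
clip_pad [(0.53, [335, 237, 361, 260]), (0.25, [222, 282, 239, 322])]
edge [(0.66, [300, 237, 389, 293]), (0.44, [221, 284, 240, 322])]
wrist {'K': array([[371.64829954,   0.        , 319.39968711],
       [  0.        , 371.64829954, 234.45268989],
       [  0.        ,   0.        ,   1.        ]]), 'rvec': array([-2.27076357, -1.7462948 , -0.29122042]), 'tvec': array([-0.57465453, -0.04143367,  0.38143088])}
carrier_grip [(0.68, [0, 454, 14, 480]), (0.63, [5, 441, 34, 471])]
stage [(0.58, [34, 409, 144, 480])]
stop []
clip_pad []
edge [(0.56, [33, 411, 145, 480])]
```

View pics/scene0.png

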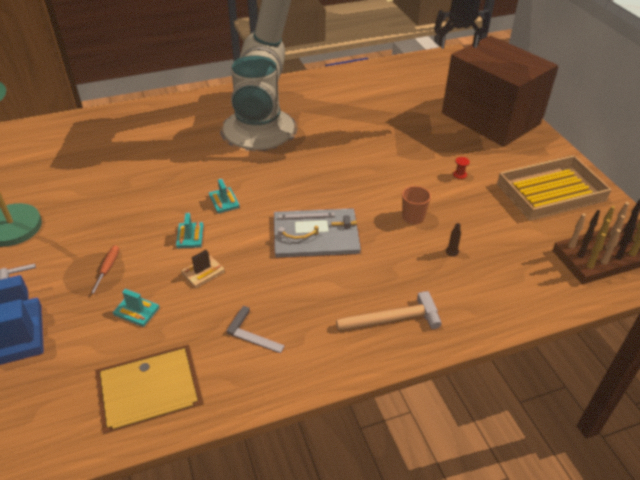

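View pics/side0.png

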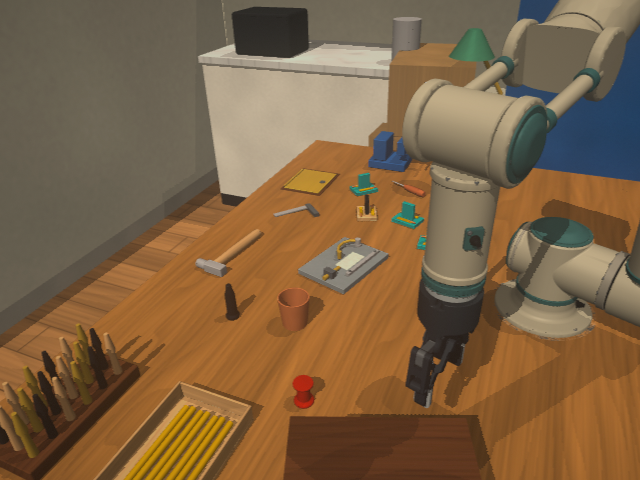

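The scene picture shows the carrier at about (203,267), three turquoise look-alikes, and the stage at about (317,232) with its edge strip on the upper side and the stop on the right.

```bash
cat > h.py <<'E'
import numpy as np,cv2
from rig import manip
from scipy.spatial.transform import Rotation as R
def ray(cam,uv,c=None):
    c=c or manip.camera_info(cam);K=c['K'];M=cv2.Rodrigues(np.array(c['rvec']))[0];o=-M.T@c['tvec']
    x=(uv[0]-K[0,2])/K[0,0];y=(uv[1]-K[1,2])/K[1,1]
    if cam=='wrist':
        r=np.hypot(x,y);d=np.array([x/r*np.sin(r),y/r*np.sin(r),np.cos(r)]) if r>0 else np.array([0,0,1.])
    else: d=np.array([x,y,1])
    return o,M.T@d
def onz(cam,uv,z,c=None):
    o,d=ray(cam,uv,c);return o+d*(z-o[2])/d[2]
def proj(cam,P,c=None):
    c=c or manip.camera_info(cam);K=c['K'];M=cv2.Rodrigues(np.array(c['rvec']))[0]
    p=M@np.array(P,float)+c['tvec']
    if cam=='wrist':
        t=np.arctan2(np.hypot(*p[:2]),p[2]);n=p[:2]/np.hypot(*p[:2])*t
    else:n=p[:2]/p[2]
    return n*K[0,0]+K[:2,2]
def st():
    s=manip.get_state();w,x,y,z=s['ee_rot'];Rm=R.from_quat([x,y,z,w]).as_matrix()
    return s,np.array(s['position']),Rm
def turn(P,p,Rm,yaw=None):
    "tool-frame shift to world P"
    return Rm.T@(np.array(P)-p)
E
python3 - <<'E'
from h import *
np.set_printoptions(precision=4,suppress=True)
ims={n:cv2.imread(f"pics/{n}0.png") for n in("scene","side")}
for n in ims:
    for d in manip.masks_of("stage",n)[:1]:
        m=d['pixels'].astype(np.uint8);r=cv2.minAreaRect(cv2.findNonZero(m));
        print(n,'stage',[onz(n,q,.012)[:2] for q in cv2.boxPoints(r)])
        # floor polygon rect in world
        pts=np.array([onz(n,q[0],.016)[:2] for q in cv2.convexHull(cv2.findNonZero(m))],np.float32)
        print(cv2.minAreaRect(pts))
    for d in manip.masks_of("carrier_grip",n): print(n,d['p'],d['extent'],onz(n,[(d['extent'][0]+d['extent'][2])/2,(d['extent'][1]+d['extent'][3])/2],.02))
    for d in manip.masks_of("stop",n): print(n,'stop',d['p'],onz(n,[(d['extent'][0]+d['extent'][2])/2,(d['extent'][1]+d['extent'][3])/2],.026))
a=cv2.resize(ims['scene'][150:300,170:370],(800,600),interpolation=cv2.INTER_CUBIC);cv2.imwrite('pics/c1.png',a)
s,p,Rm=st();print(p,Rm)
print(onz('scene',(203,272),.012),onz('side',(367,214),.012))
E
```

```text
scene stage [array([ 0.3904, -0.0706]), array([0.4472, 0.1418]), array([0.6062, 0.0828]), array([ 0.5523, -0.113 ])]
((0.5023873448371887, 0.007251642644405365), (0.2054246962070465, 0.16791585087776184), 74.63020324707031)
scene 0.82 [211.3, 181.2, 239.4, 212.0] [ 0.3023 -0.1723  0.02  ]
scene 0.76 [183.8, 246.0, 220.5, 286.0] [ 0.5285 -0.2816  0.02  ]
scene 0.73 [115.9, 289.9, 158.0, 323.6] [ 0.6021 -0.4406  0.02  ]
scene 0.64 [176.7, 212.0, 203.3, 248.9] [ 0.3997 -0.2844  0.02  ]
scene stop 0.5 [0.4995 0.0802 0.026 ]
side stage [array([0.5984, 0.0887]), array([ 0.5247, -0.2229]), array([ 0.3848, -0.0534]), array([0.4686, 0.205 ])]
((0.49122899770736694, 0.01202113926410675), (0.23710206151008606, 0.16452555358409882), 74.39439392089844)
side 0.95 [391.2, 204.1, 422.9, 229.9] [ 0.4002 -0.2758  0.02  ]
side 0.86 [355.2, 197.5, 378.5, 222.0] [ 0.5292 -0.2774  0.02  ]
side 0.72 [337.1, 237.1, 359.5, 259.3] [ 0.5042 -0.0467  0.02  ]
side 0.61 [346.3, 167.5, 377.4, 199.8] [ 0.6072 -0.4521  0.02  ]
side 0.42 [417.1, 238.2, 424.3, 246.8] [ 0.3264 -0.1465  0.02  ]
side stop 0.68 [0.4937 0.1048 0.026 ]
[0.1477 0.5557 0.2563] [[ 0.2569  0.9664  0.    ]
 [ 0.9664 -0.2569  0.0001]
 [ 0.0001  0.     -1.    ]]
[ 0.5402 -0.2831  0.012 ] [ 0.5244 -0.2652  0.012 ]
```

View pics/c1.png

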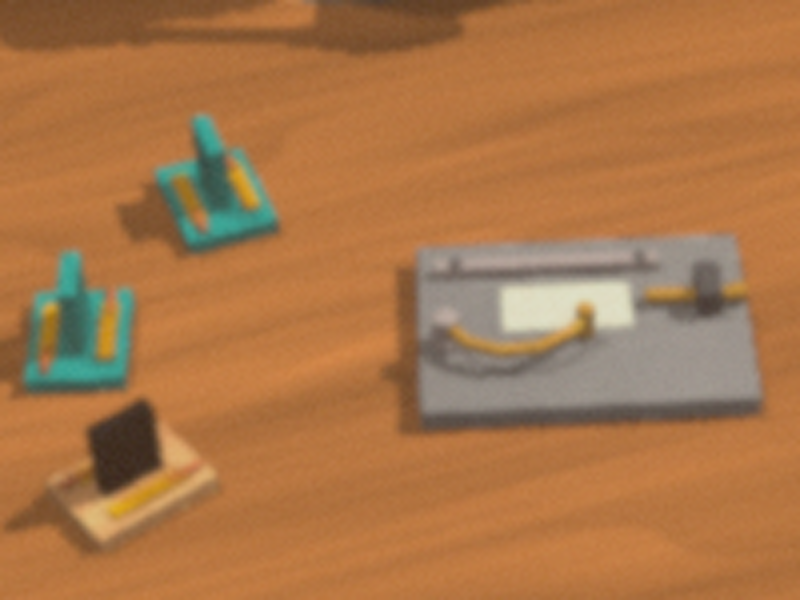

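```bash
python3 - <<'E'
from h import *
np.set_printoptions(precision=4,suppress=True)
f=lambda u,v:(170+u/4,150+v/4)
S=np.array([onz('scene',f(*q),.016)[:2] for q in[(418,248),(737,236),(762,398),(420,415)]])
print(S,np.linalg.norm(S-np.roll(S,1,0),axis=1))
m=np.array([[-63,-102.5],[-63,102.5],[87,102.5],[87,-102.5]])/1e3
a=m-m.mean(0);b=S-S.mean(0);th=np.arctan2((a[:,0]*b[:,1]-a[:,1]*b[:,0]).sum(),(a*b).sum());c,s_=np.cos(th),np.sin(th)
print('stage yaw',np.degrees(th),'org',S.mean(0)-np.array([[c,-s_],[s_,c]])@m.mean(0))
C=np.array([onz('scene',f(*q),.012)[:2] for q in[(50,484),(102,537),(216,470),(160,424)]]);print(C,np.linalg.norm(C-np.roll(C,1,0),axis=1),C.mean(0))
T=np.array([onz('scene',f(*q),.062)[:2] for q in[(92,433),(152,402)]]);print('rib',T,T.mean(0))
for v in(C[2]-C[1],C[3]-C[0],T[1]-T[0]):print(np.degrees(np.arctan2(v[1],v[0])))
c=manip.camera_info('wrist');s,p,Rm=st();M=cv2.Rodrigues(c['rvec'])[0];print('cam in tool',Rm.T@(-M.T@c['tvec']-p),Rm.T@M.T)
E
```

```text
[[ 0.3985 -0.0679]
 [ 0.4552  0.1281]
 [ 0.5969  0.087 ]
 [ 0.5425 -0.11  ]] [0.15   0.2041 0.1475 0.2044]
stage yaw -15.939852285491035 org [0.4868 0.0126]
[[ 0.5213 -0.3271]
 [ 0.572  -0.3071]
 [ 0.5424 -0.234 ]
 [ 0.4945 -0.2565]] [0.0755 0.0545 0.0789 0.0528] [ 0.5326 -0.2812]
rib [[ 0.5392 -0.2994]
 [ 0.5261 -0.2622]] [ 0.5327 -0.2808]
112.10366535146026
110.76573907439506
109.42236457624351
cam in tool [-0.0002 -0.0848 -0.1176] [[ 1.      0.0003 -0.0005]
 [-0.0001  0.9457  0.325 ]
 [ 0.0006 -0.325   0.9457]]
```

Request:
send_rows(plan=[{"linear": [-0.0308,0.0255,0]},{"linear": [-0.0308,0.0255,0]},{"linear": [-0.0308,0.0255,0]},{"linear": [-0.0308,0.0255,0]},{"linear": [-0.0308,0.0255,0]},{"linear": [-0.0308,0.0255,0]},{"linear": [-0.0308,0.0255,0]},{"linear": [-0.0308,0.0255,0]},{"linear": [-0.0308,0.0255,0]},{"linear": [-0.0308,0.0255,0]},{"linear": [-0.0308,0.0255,0]},{"linear": [-0.0308,0.0255,0]}])

```text
$.plan[0]: bad value
```

Request:
send_rows(plan=[{"linear": [-0.0308,0.0255,0]},{"linear": [-0.0308,0.0255,0]},{"linear": [-0.0308,0.0255,0]},{"linear": [0,0,0]},{"linear": [0,0,0]}])

```text
$.plan[0]: bad value
```

```bash
python3 - <<'E'
from h import *
np.set_printoptions(precision=4,suppress=True)
s,p,Rm=st();c=manip.camera_info('wrist');im=manip.get_image('wrist');cv2.imwrite('pics/w1.png',im[:,:,::-1])
import pickle;pickle.dump(c,open('w1.pkl','wb'));print(s['clock'],p)
# overlay predicted stage corners
for P in [(-.063,-.1025),(-.063,.1025),(.087,.1025),(.087,-.1025)]:
    t=np.radians(-15.94);q=np.array([.4868+np.cos(t)*P[0]-np.sin(t)*P[1],.0126+np.sin(t)*P[0]+np.cos(t)*P[1],.016]);print(proj('wrist',q,c))
E
```

```text
1.2 [0.1477 0.5557 0.2563]
[ 34.4199 416.557 ]
[121.5231 440.6788]
[145.3507 487.6937]
[ 62.9421 464.6585]
```

View pics/w1.png

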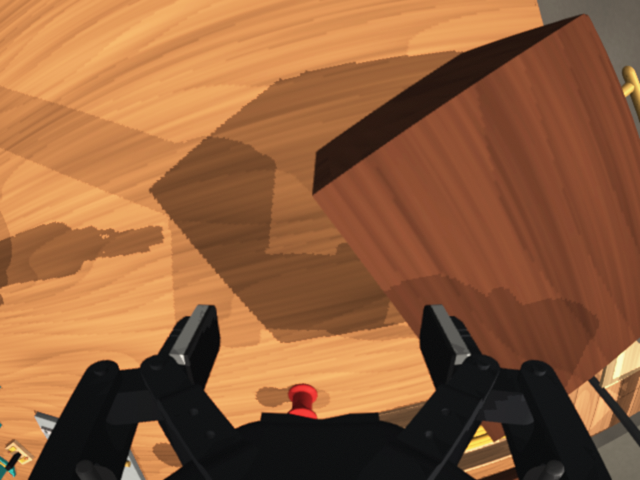

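Request:
send_rows(plan=[{"linear": [-0.0308,0.0255,0],"delta_rot": [0,0,0],"fingers": 0.085},{"linear": [-0.0308,0.0255,0],"delta_rot": [0,0,0],"fingers": 0.085},{"linear": [-0.0308,0.0255,0],"delta_rot": [0,0,0],"fingers": 0.085},{"linear": [-0.0308,0.0255,0],"delta_rot": [0,0,0],"fingers": 0.085},{"linear": [-0.0308,0.0255,0],"delta_rot": [0,0,0],"fingers": 0.085},{"linear": [-0.0308,0.0255,0],"delta_rot": [0,0,0],"fingers": 0.085},{"linear": [-0.0308,0.0255,0],"delta_rot": [0,0,0],"fingers": 0.085},{"linear": [-0.0308,0.0255,0],"delta_rot": [0,0,0],"fingers": 0.085},{"linear": [-0.0308,0.0255,0],"delta_rot": [0,0,0],"fingers": 0.085},{"linear": [-0.0308,0.0255,0],"delta_rot": [0,0,0],"fingers": 0.085},{"linear": [-0.0308,0.0255,0],"delta_rot": [0,0,0],"fingers": 0.085},{"linear": [-0.0308,0.0255,0],"delta_rot": [0,0,0],"fingers": 0.085}])

```text
clock: 2.25
position: [0.3547, 0.1118, 0.2546]
ee_rot: [-0.001, 0.787, 0.617, 0.006]
contact_force: [2.0, 0.5, 0.1]
width: 0.085
```

Request:
send_rows(plan=[{"linear": [-0.0308,0.0255,0],"delta_rot": [0,0,0],"fingers": 0.085},{"linear": [-0.0308,0.0255,0],"delta_rot": [0,0,0],"fingers": 0.085},{"linear": [-0.0308,0.0255,0],"delta_rot": [0,0,0],"fingers": 0.085},{"linear": [0,0,0],"delta_rot": [0,0,0],"fingers": 0.085},{"linear": [0,0,0],"delta_rot": [0,0,0],"fingers": 0.085}])

```text
clock: 2.67
position: [0.4115, -0.01, 0.2558]
ee_rot: [0.003, 0.791, 0.611, 0.008]
contact_force: [-0.9, 0.0, -0.1]
width: 0.0853
```

```bash
python3 - <<'E'
from h import *
np.set_printoptions(precision=4,suppress=True)
s,p,Rm=st();c=manip.camera_info('wrist');im=manip.get_image('wrist');cv2.imwrite('pics/w2.png',im[:,:,::-1])
import pickle;pickle.dump(c,open('w2.pkl','wb'));print(s['clock'],p,np.degrees(np.arctan2(Rm[1,0],Rm[0,0])))
for P in [(-.063,-.1025),(-.063,.1025),(.087,.1025),(.087,-.1025)]:
    t=np.radians(-15.94);q=np.array([.4868+np.cos(t)*P[0]-np.sin(t)*P[1],.0126+np.sin(t)*P[0]+np.cos(t)*P[1],.016]);print(proj('wrist',q,c))
E
```

```text
2.6667 [ 0.4115 -0.01    0.2558] 75.39031669309006
[257.2694 197.0394]
[457.0711 202.5181]
[436.8166 325.1604]
[262.6348 324.8992]
```

View pics/w2.png

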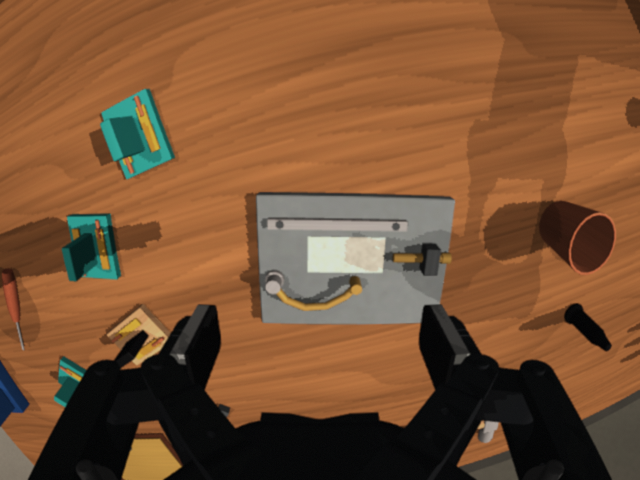

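The wrist view shows the stage at (257,193)–(453,198)–(442,325)–(264,325), the screw tip at about (386,258), the pad at (356,288) and the carrier at (138,335).

```bash
python3 - <<'E'
from h import *
import pickle
np.set_printoptions(precision=4,suppress=True)
c=pickle.load(open('w2.pkl','rb'));o=lambda q,z:onz('wrist',q,z,c)[:2]
S=np.array([o(q,.016) for q in[(258,193),(454,198),(441,325),(264,324)]]);print(np.linalg.norm(S-np.roll(S,1,0),axis=1))
m=np.array([[-63,-102.5],[-63,102.5],[87,102.5],[87,-102.5]])/1e3
a=m-m.mean(0);b=S-S.mean(0);th=np.arctan2((a[:,0]*b[:,1]-a[:,1]*b[:,0]).sum(),(a*b).sum());co,si=np.cos(th),np.sin(th);Q=np.array([[co,-si],[si,co]])
og=S.mean(0)-Q@m.mean(0);print('yaw',np.degrees(th),og)
for n,q,z in[('tip',(386,258),.022),('pad',(356,286),.041),('pivot',(273,282),.038),('stop',(430,256),.036),('edge end L',(263,222),.024),('edge end R',(407,224),.024)]:print(n,Q.T@(o(q,z)-og))
im=cv2.imread('pics/w2.png');cv2.imwrite('pics/c2.png',np.hstack([cv2.resize(im[185:335,250:460],(630,450),interpolation=cv2.INTER_CUBIC)]))
E
```

```text
[0.1528 0.2001 0.155  0.2087]
yaw -15.329352156995727 [0.4846 0.0141]
tip [0.0005 0.029 ]
pad [ 0.0232 -0.0031]
pivot [ 0.021 -0.087]
stop [-0.0077  0.072 ]
edge end L [-0.0381 -0.0965]
edge end R [-0.0376  0.0475]
```

View pics/c2.png

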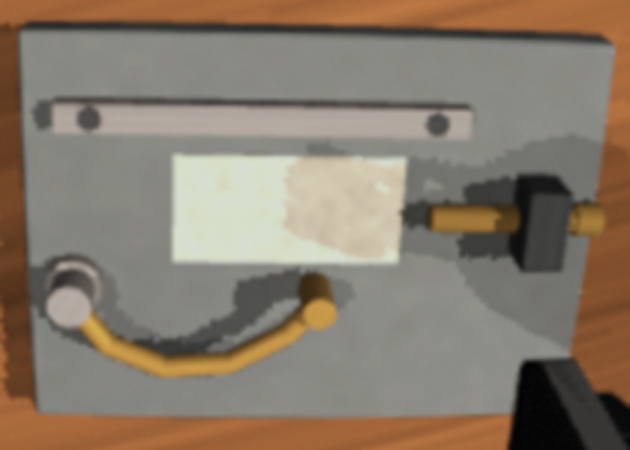

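```bash
python3 - <<'E'
from h import *
import pickle
np.set_printoptions(precision=4,suppress=True)
c=pickle.load(open('w2.pkl','rb'));o=lambda q,z:onz('wrist',(250+q[0]/3,185+q[1]/3),z,c)[:2]
L=[((20,26),.016,(-63,-102.5)),((613,40),.016,(-63,102.5)),((38,413),.016,(87,-102.5)),((318,312),.041,(28,0)),((70,307),.038,(28,-85)),((54,136),.024,(-30,-90)),((472,138),.024,(-30,50)),((55,102),.024,(-40,-90)),((471,108),.024,(-40,50))]
S=np.array([o(q,z) for q,z,_ in L]);m=np.array([k for *_,k in L])/1e3
a=m-m.mean(0);b=S-S.mean(0);th=np.arctan2((a[:,0]*b[:,1]-a[:,1]*b[:,0]).sum(),(a*b).sum());co,si=np.cos(th),np.sin(th);Q=np.array([[co,-si],[si,co]])
og=S.mean(0)-Q@m.mean(0);print('yaw',np.degrees(th),og);print((S-og)@Q-m)
print('tip',Q.T@(o((429,218),.022)-og))
s,p,Rm=st();print(p)
E
```

```text
yaw -15.426987619935977 [0.4832 0.0124]
[[-0.001   0.0013]
 [-0.0001 -0.0019]
 [-0.0006  0.0006]
 [-0.0005 -0.0009]
 [ 0.0001  0.0002]
 [ 0.0016  0.0002]
 [ 0.0006  0.0005]
 [-0.0002  0.0009]
 [ 0.     -0.0008]]
tip [0.0009 0.0385]
[ 0.4119 -0.0099  0.2559]
```

Request:
send_rows(plan=[{"linear": [-0.029,0.0232,0],"delta_rot": [0,0,0],"fingers": 0.085},{"linear": [-0.029,0.0232,0],"delta_rot": [0,0,0],"fingers": 0.085},{"linear": [-0.029,0.0232,0],"delta_rot": [0,0,0],"fingers": 0.085},{"linear": [-0.029,0.0232,0],"delta_rot": [0,0,0],"fingers": 0.085},{"linear": [-0.029,0.0232,0],"delta_rot": [0,0,0],"fingers": 0.085},{"linear": [-0.029,0.0232,0],"delta_rot": [0,0,0],"fingers": 0.085},{"linear": [-0.029,0.0232,0],"delta_rot": [0,0,0],"fingers": 0.085},{"linear": [-0.029,0.0232,0],"delta_rot": [0,0,0],"fingers": 0.085}])

```text
clock: 3.38
position: [0.5367, -0.2678, 0.2565]
ee_rot: [-0.001, 0.782, 0.623, 0.01]
contact_force: [0.7, 0.2, 0.5]
width: 0.0851
```

Request:
send_rows(plan=[{"linear": [0,0,0.011],"delta_rot": [0,0,6.8],"fingers": 0.085},{"linear": [0,0,0.011],"delta_rot": [0,0,6.8],"fingers": 0.085},{"linear": [0,0,0.011],"delta_rot": [0,0,6.8],"fingers": 0.085},{"linear": [0,0,0.011],"delta_rot": [0,0,6.8],"fingers": 0.085},{"linear": [0,0,0.011],"delta_rot": [0,0,6.8],"fingers": 0.085},{"linear": [0,0,0.011],"delta_rot": [0,0,6.8],"fingers": 0.085},{"linear": [0,0,0.011],"delta_rot": [0,0,6.8],"fingers": 0.085},{"linear": [0,0,0.011],"delta_rot": [0,0,6.8],"fingers": 0.085},{"linear": [0,0,0],"delta_rot": [0,0,0],"fingers": 0.085},{"linear": [0,0,0],"delta_rot": [0,0,0],"fingers": 0.085}])

```text
clock: 4.22
position: [0.5479, -0.2529, 0.164]
ee_rot: [-0.006, 0.983, 0.185, 0.009]
contact_force: [0.1, 0.3, -0.3]
width: 0.085
```

```bash
python3 - <<'E'
from h import *
import pickle
np.set_printoptions(precision=4,suppress=True)
s,p,Rm=st();c=manip.camera_info('wrist');im=manip.get_image('wrist');cv2.imwrite('pics/w3.png',im[:,:,::-1])
pickle.dump((c,p,Rm),open('w3.pkl','wb'));print(s['clock'],p,np.degrees(np.arctan2(Rm[1,0],Rm[0,0])),Rm[:,2])
E
```

```text
4.2167 [ 0.5479 -0.2529  0.164 ] 21.360408249996805 [ 0.016   0.0156 -0.9998]
```

View pics/w3.png

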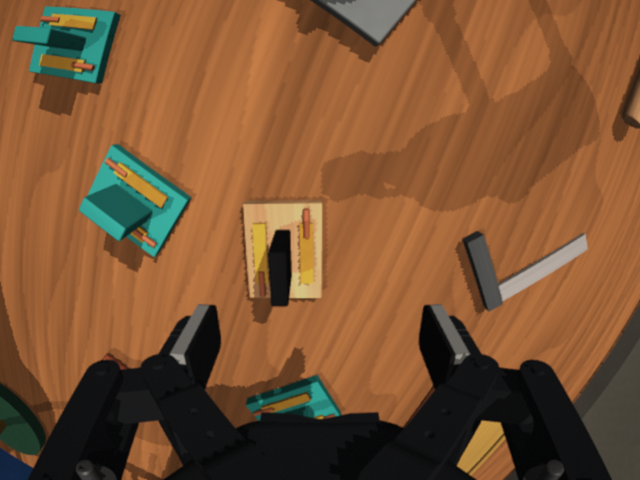

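```bash
cat >> h.py <<'E'
def plan(P,yaw):
    "tool-frame shift and rotvec(deg) to world P with tool x at yaw deg, z down"
    s,p,Rm=st();a=np.radians(yaw);G=np.array([[np.cos(a),np.sin(a),0],[np.sin(a),-np.cos(a),0],[0,0,-1]])
    print('t',round(s['clock'],2),'p',p,'yaw',round(float(np.degrees(np.arctan2(Rm[1,0],Rm[0,0]))),2),'F',np.array(s['contact_force']),'w',s['width'])
    print('shift',Rm.T@(np.array(P)-p),'rot',np.degrees(R.from_matrix(Rm.T@G).as_rotvec()))
E
python3 - <<'E'
from h import *
import pickle
np.set_printoptions(precision=4,suppress=True)
c,p,Rm=pickle.load(open('w3.pkl','rb'));o=lambda q,z:onz('wrist',q,z,c)[:2]
C=np.array([o(q,.012) for q in[(243,204),(323,202),(323,298),(249,299)]]);print(C,np.linalg.norm(C-np.roll(C,1,0),axis=1))
for v in(C[0]-C[3],C[1]-C[2]):print(np.degrees(np.arctan2(v[1],v[0])))
T=np.array([o(q,.062) for q in[(280,259),(279,306)]]);print('rib?',T,T.mean(0),np.linalg.norm(T[1]-T[0]))
ce=C.mean(0);print(ce)
plan([*ce,.10],22)
im=cv2.imread('pics/w3.png');cv2.imwrite('pics/c3.png',cv2.resize(im[190:320,230:340],(660,780)[:2],interpolation=cv2.INTER_CUBIC)[:600])
E
```

```text
[[ 0.4897 -0.257 ]
 [ 0.5456 -0.2341]
 [ 0.5753 -0.3092]
 [ 0.5184 -0.3325]] [0.0808 0.0604 0.0807 0.0614]
110.84199525236497
111.55642113082108
rib? [[ 0.5278 -0.2682]
 [ 0.5384 -0.3012]] [ 0.5331 -0.2847] 0.03463281094123573
[ 0.5323 -0.2832]
t 4.27 p [ 0.5477 -0.2527  0.1641] yaw 21.34 F [-0.1846  0.0985  0.1462] w 0.08484160698557128
shift [-0.0268  0.0233  0.0633] rot [-0.5247 -1.1828 -0.6505]
```

Request:
send_rows(plan=[{"linear": [-0.0134,0.0117,0.022],"delta_rot": [-0.5,-1.2,0],"fingers": 0.06},{"linear": [-0.0134,0.0117,0.022],"delta_rot": [0,0,0],"fingers": 0.06},{"linear": [0,0,0.015],"delta_rot": [0,0,0],"fingers": 0.06},{"linear": [0,0,0],"delta_rot": [0,0,0],"fingers": 0.06},{"linear": [0,0,0],"delta_rot": [0,0,0],"fingers": 0.06}])

```text
clock: 4.68
position: [0.5361, -0.2828, 0.1092]
ee_rot: [0.004, 0.981, 0.194, 0.004]
contact_force: [-0.4, 0.5, 0.1]
width: 0.06
```

```bash
python3 - <<'E'
from h import *
np.set_printoptions(precision=4,suppress=True)
plan([.5323,-.2832,.052],21.3)
E
```

```text
t 4.68 p [ 0.5361 -0.2828  0.1092] yaw 22.39 F [-0.3972  0.45    0.1293] w 0.06001697156557077
shift [-0.004  -0.0016  0.0572] rot [ 0.5043 -0.3304  1.0851]
```

Request:
send_rows(plan=[{"linear": [-0.004,-0.0016,0.015],"delta_rot": [0.5,-0.3,1.1],"fingers": 0.06},{"linear": [0,0,0.015],"delta_rot": [0,0,0],"fingers": 0.06},{"linear": [0,0,0.015],"delta_rot": [0,0,0],"fingers": 0.06},{"linear": [0,0,0.007],"delta_rot": [0,0,0],"fingers": 0.06},{"linear": [0,0,0],"delta_rot": [0,0,0],"fingers": 0.06}])

```text
clock: 5.1
position: [0.5353, -0.2833, 0.0597]
ee_rot: [0.003, 0.983, 0.186, 0.004]
contact_force: [0.1, 0.7, 0.8]
width: 0.0599
```

```bash
python3 - <<'E'
from h import *
np.set_printoptions(precision=4,suppress=True)
plan([.5323,-.2832,.052],21.3)
E
```

```text
t 5.1 p [ 0.5353 -0.2833  0.0597] yaw 21.4 F [0.1031 0.6579 0.7819] w 0.059857459232893484
shift [-0.0028 -0.0012  0.0077] rot [ 0.4118 -0.3375  0.0964]
```

Request:
send_rows(plan=[{"linear": [-0.003,-0.001,0.008],"delta_rot": [0.4,-0.3,0],"fingers": 0.06},{"linear": [0,0,0],"delta_rot": [0,0,0],"fingers": 0.04},{"linear": [0,0,0],"delta_rot": [0,0,0],"fingers": 0.02}])

```text
clock: 5.35
position: [0.5328, -0.2837, 0.0522]
ee_rot: [0.0, 0.983, 0.186, 0.001]
contact_force: [0.3, -0.2, -0.0]
width: 0.037
```

```bash
python3 - <<'E'
from h import *
np.set_printoptions(precision=4,suppress=True)
plan([.5323,-.2832,.052],21.3)
E
```

```text
t 5.35 p [ 0.5328 -0.2837  0.0522] yaw 21.44 F [ 0.3348 -0.2384 -0.007 ] w 0.03700539546902507
shift [-0.0003 -0.0006  0.0002] rot [ 0.0658 -0.0698  0.1364]
```

Request:
send_rows(plan=[{"linear": [0,0,0],"delta_rot": [0,0,0],"fingers": 0.0},{"linear": [0,0,0],"delta_rot": [0,0,0],"fingers": 0.0},{"linear": [0,0,0],"delta_rot": [0,0,0],"fingers": 0.0},{"linear": [0,0,0],"delta_rot": [0,0,0],"fingers": 0.0},{"linear": [0,0,0],"delta_rot": [0,0,0],"fingers": 0.0},{"linear": [0,0,0],"delta_rot": [0,0,0],"fingers": 0.0}], force=50)

```text
clock: 5.85
position: [0.5332, -0.2841, 0.0536]
ee_rot: [0.001, 0.983, 0.186, 0.001]
contact_force: [-0.6, 0.4, -2.3]
width: 0.0114
```

```bash
python3 - <<'E'
from h import *
np.set_printoptions(precision=4,suppress=True)
plan([.5323,-.2832,.052],21.3)
E
```

```text
t 5.85 p [ 0.5332 -0.2841  0.0536] yaw 21.44 F [-0.5785  0.3675 -2.3164] w 0.01137901744254546
shift [-0.0005 -0.0012  0.0016] rot [ 0.1639 -0.1226  0.1366]
```

Request:
send_rows(plan=[{"linear": [0,0,-0.015],"delta_rot": [0,0,0],"fingers": 0.0},{"linear": [0,0,-0.03],"delta_rot": [0,0,0],"fingers": 0.0},{"linear": [0,0,-0.03],"delta_rot": [0,0,0],"fingers": 0.0},{"linear": [0,0,-0.025],"delta_rot": [0,0,0],"fingers": 0.0},{"linear": [0,0,0],"delta_rot": [0,0,0],"fingers": 0.0}])

```text
clock: 6.27
position: [0.5309, -0.2826, 0.1539]
ee_rot: [-0.002, 0.983, 0.186, -0.002]
contact_force: [0.6, -0.3, -0.1]
width: 0.0112
```

Request:
send_rows(plan=[{"linear": [0.0045,-0.02,0],"delta_rot": [0,0,0],"fingers": 0.0},{"linear": [0.0045,-0.03,0],"delta_rot": [0,0,0],"fingers": 0.0},{"linear": [0.0045,-0.03,0],"delta_rot": [0,0,0],"fingers": 0.0},{"linear": [0.0045,-0.03,0],"delta_rot": [0,0,0],"fingers": 0.0},{"linear": [0.0045,-0.03,0],"delta_rot": [0,0,0],"fingers": 0.0},{"linear": [0.0045,-0.03,0],"delta_rot": [0,0,0],"fingers": 0.0},{"linear": [0.0045,-0.03,0],"delta_rot": [0,0,0],"fingers": 0.0},{"linear": [0.0045,-0.03,0],"delta_rot": [0,0,0],"fingers": 0.0},{"linear": [0.0045,-0.03,0],"delta_rot": [0,0,0],"fingers": 0.0},{"linear": [0.0045,-0.02,0],"delta_rot": [0,0,0],"fingers": 0.0},{"linear": [0,0,0],"delta_rot": [0,0,0],"fingers": 0.0}])

```text
clock: 7.18
position: [0.4643, 0.0036, 0.1463]
ee_rot: [-0.002, 0.983, 0.182, -0.004]
contact_force: [-0.1, -0.1, -1.7]
width: 0.0116
```

Request:
send_rows(plan=[{"linear": [0,0,0],"delta_rot": [0,0,4],"fingers": 0.0},{"linear": [0,0,0],"delta_rot": [0,0,6],"fingers": 0.0},{"linear": [0,0,0],"delta_rot": [0,0,6],"fingers": 0.0},{"linear": [0,0,0],"delta_rot": [0,0,6],"fingers": 0.0},{"linear": [0,0,0],"delta_rot": [0,0,6],"fingers": 0.0},{"linear": [0,0,0],"delta_rot": [0,0,6],"fingers": 0.0},{"linear": [0,0,0],"delta_rot": [0,0,3],"fingers": 0.0},{"linear": [0,0,0],"delta_rot": [0,0,0],"fingers": 0.0}])

```text
clock: 7.85
position: [0.461, 0.0023, 0.1406]
ee_rot: [0.001, 0.988, -0.152, -0.008]
contact_force: [0.2, -0.4, -0.9]
width: 0.0113
```

```bash
cat >> h.py <<'E'
np.set_printoptions(precision=4,suppress=True)
YAW=-15.43;OG=np.array([.4832,.0124])
def stg(x,y,under,zoff=.0536,yo=-.0012):
    "shift to put carrier centre at stage x,y (m), underside height above bed"
    a=np.radians(YAW);Q=np.array([[np.cos(a),-np.sin(a)],[np.sin(a),np.cos(a)]])
    s,p,Rm=st();print('carrier now',Q.T@(p[:2]-OG)+[0,-yo],'under',p[2]-zoff-.016,'Fstage',Q.T@np.array(s['contact_force'])[:2])
    plan([*(OG+Q@np.array([x,y+yo])),under+.016+zoff],YAW)
E
python3 - <<'E'
from h import *
stg(-.012,-.012,.034)
E
```

```text
carrier now [-0.0187 -0.0144] under 0.0709561031018756 Fstage [ 0.291  -0.3125]
t 7.85 p [0.461  0.0023 0.1406] yaw -17.53 F [ 0.1973 -0.3787 -0.9486] w 0.011252290387365983
shift [ 0.0072 -0.0028  0.0368] rot [ 0.2703  0.926  -2.0998]
```

Request:
send_rows(plan=[{"linear": [0.0072,-0.0028,0.012],"delta_rot": [0.3,0.9,-2.1],"fingers": 0.0},{"linear": [0,0,0.012],"delta_rot": [0,0,0],"fingers": 0.0},{"linear": [0,0,0.012],"delta_rot": [0,0,0],"fingers": 0.0},{"linear": [0,0,0],"delta_rot": [0,0,0],"fingers": 0.0},{"linear": [0,0,0],"delta_rot": [0,0,0],"fingers": 0.0}])

```text
clock: 8.27
position: [0.4691, 0.0003, 0.1018]
ee_rot: [0.0, 0.991, -0.13, 0.0]
contact_force: [0.9, -0.1, -1.0]
width: 0.0113
```

```bash
python3 - <<'E'
from h import *
import pickle
stg(-.012,-.012,.034)
c=manip.camera_info('wrist');im=manip.get_image('wrist');cv2.imwrite('pics/w4.png',im[:,:,::-1]);pickle.dump(c,open('w4.pkl','wb'))
E
```

```text
carrier now [-0.0104 -0.0143] under 0.03215028134742617 Fstage [0.8784 0.1828]
t 8.27 p [0.4691 0.0003 0.1018] yaw -14.99 F [ 0.8954 -0.0575 -1.0367] w 0.011266222985212505
shift [-0.0016 -0.0023 -0.0019] rot [ 0.042  -0.0231  0.4397]
```

View pics/w4.png

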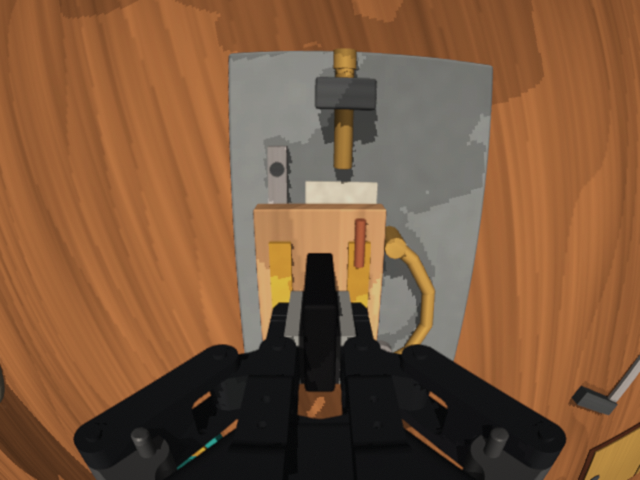

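```bash
python3 - <<'E'
from h import *
import pickle
c=pickle.load(open('w4.pkl','rb'));a=np.radians(YAW);Q=np.array([[np.cos(a),-np.sin(a)],[np.sin(a),np.cos(a)]])
for n,q,z in[('pad',(396,249),.041),('tip',(343,169),.022),('tipL',(335,169),.022),('tipR',(351,169),.022),('edge',(287,147),.024),('edgeNear',(289,204),.024),('stage TL',(230,54),.016),('stage TR',(491,65),.016),('carL',(255,209),.016+.032+.012),('carR',(386,209),.06),('stop L',(316,79),.036),('stopR',(376,79),.036)]:print(n,Q.T@(onz('wrist',q,z,c)[:2]-OG))
E
```

```text
pad [ 0.0285 -0.0011]
tip [0.0008 0.0373]
tipL [-0.0035  0.0372]
tipR [0.0051 0.0374]
edge [-0.0289  0.0492]
edgeNear [-0.0282  0.0182]
stage TL [-0.0608  0.1011]
stage TR [0.0858 0.1012]
carL [-0.0406  0.0251]
carR [0.0181 0.0255]
stop L [-0.0138  0.084 ]
stopR [0.0152 0.0848]
```

Request:
send_rows(plan=[{"linear": [-0.002,0,0.008],"delta_rot": [0,0,0.4],"fingers": 0.0},{"linear": [0,0,0.008],"delta_rot": [0,0,0],"fingers": 0.0},{"linear": [0,0,0.004],"delta_rot": [0,0,0],"fingers": 0.0},{"linear": [0,0,0],"delta_rot": [0,0,0],"fingers": 0.0},{"linear": [0,0,0],"delta_rot": [0,0,0],"fingers": 0.0}])

```text
clock: 8.73
position: [0.4678, 0.0003, 0.0812]
ee_rot: [0.001, 0.991, -0.134, 0.001]
contact_force: [0.3, -0.4, -1.9]
width: 0.0113
```

```bash
python3 - <<'E'
from h import *
stg(.005,-.014,.0115)
E
```

```text
carrier now [-0.0117 -0.0145] under 0.011579259144784311 Fstage [ 0.4276 -0.2738]
t 8.73 p [0.4678 0.0003 0.0812] yaw -15.37 F [ 0.3394 -0.3777 -1.9211] w 0.011286651590027817
shift [ 0.0167 -0.0005  0.0001] rot [ 0.0383 -0.1698  0.0576]
```

Request:
send_rows(plan=[{"linear": [0.003,0,0],"delta_rot": [0,0,0],"fingers": 0.0},{"linear": [0.003,0,0],"delta_rot": [0,0,0],"fingers": 0.0},{"linear": [0.003,0,0],"delta_rot": [0,0,0],"fingers": 0.0},{"linear": [0.003,0,0],"delta_rot": [0,0,0],"fingers": 0.0},{"linear": [0,0,0],"delta_rot": [0,0,0],"fingers": 0.0}])

```text
clock: 9.15
position: [0.4762, -0.0018, 0.0811]
ee_rot: [0.0, 0.991, -0.133, -0.003]
contact_force: [-3.3, 0.3, 1.3]
width: 0.0112
```

```bash
python3 - <<'E'
from h import *
stg(.005,-.014,.0115)
E
```

```text
carrier now [-0.0029 -0.0144] under 0.011495541981435022 Fstage [-3.2804 -0.5463]
t 9.15 p [ 0.4762 -0.0018  0.0811] yaw -15.34 F [-3.3075  0.3462  1.2816] w 0.0111955811227959
shift [ 0.0079 -0.0004 -0.0001] rot [0.053  0.3727 0.0951]
```

Request:
send_rows(plan=[{"linear": [0.0035,0,0],"delta_rot": [0,0.3,0],"fingers": 0.0},{"linear": [0.0035,0,0],"delta_rot": [0,0,0],"fingers": 0.0},{"linear": [0.003,0,0],"delta_rot": [0,0,0],"fingers": 0.0},{"linear": [0.001,0,0],"delta_rot": [0,0,0],"fingers": 0.0}])

```text
clock: 9.48
position: [0.4829, -0.0038, 0.0805]
ee_rot: [0.0, 0.991, -0.133, -0.006]
contact_force: [-5.7, 1.6, 1.9]
width: 0.0117
```

```bash
python3 - <<'E'
from h import *
import pickle
stg(.005,-.014,.0)
c=manip.camera_info('wrist');im=manip.get_image('wrist');cv2.imwrite('pics/w5.png',im[:,:,::-1]);pickle.dump(c,open('w5.pkl','wb'))
E
```

```text
carrier now [ 0.004  -0.0145] under 0.010861875162538857 Fstage [-5.89    0.0285]
t 9.48 p [ 0.4829 -0.0038  0.0805] yaw -15.31 F [-5.6701  1.5946  1.9166] w 0.01166195660319351
shift [ 0.0011 -0.0005  0.0108] rot [0.0893 0.6381 0.1183]
```

View pics/w5.png

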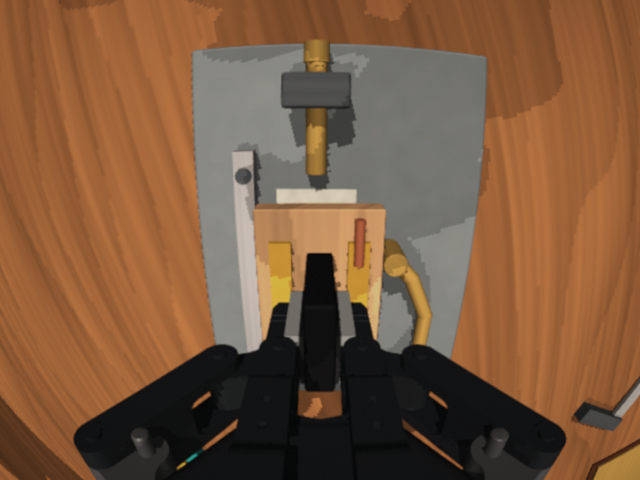

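```bash
python3 - <<'E'
from h import *
import pickle
c=pickle.load(open('w5.pkl','rb'));a=np.radians(YAW);Q=np.array([[np.cos(a),-np.sin(a)],[np.sin(a),np.cos(a)]])
for n,q,z in[('pad',(396,266),.041),('tip',(316,174),.022),('edge',(254,153),.024),('edgeNear',(256,203),.024),('carL',(255,209),.016+.011+.012),('carR',(386,209),.039)]:print(n,Q.T@(onz('wrist',q,z,c)[:2]-OG))
im=cv2.imread('pics/w5.png');cv2.imwrite('pics/c5.png',cv2.resize(im[140:300,220:420],(800,640),interpolation=cv2.INTER_CUBIC)[:600])
E
```

```text
pad [ 0.0383 -0.0016]
tip [0.0006 0.0378]
edge [-0.0287  0.0485]
edgeNear [-0.0287  0.0239]
carL [-0.0265  0.025 ]
carR [0.0321 0.0253]
```

Request:
send_rows(plan=[{"linear": [0.002,0,0],"delta_rot": [0,0.6,0],"fingers": 0.0},{"linear": [0.0005,0,0.003],"delta_rot": [0,0,0],"fingers": 0.0},{"linear": [0.0005,0,0.003],"delta_rot": [0,0,0],"fingers": 0.0},{"linear": [0,0,0.002],"delta_rot": [0,0,0],"fingers": 0.0},{"linear": [0,0,0],"delta_rot": [0,0,0],"fingers": 0.0}])

```text
clock: 9.95
position: [0.4811, -0.0036, 0.0714]
ee_rot: [0.0, 0.991, -0.133, -0.006]
contact_force: [-3.2, 0.7, -0.9]
width: 0.011
```

```bash
python3 - <<'E'
from h import *
stg(.005,-.014,.0)
E
```

```text
carrier now [ 0.0023 -0.0148] under 0.0018495856584564221 Fstage [-3.2315 -0.1359]
t 9.95 p [ 0.4811 -0.0036  0.0714] yaw -15.29 F [-3.1512  0.7288 -0.9255] w 0.011005169300724541
shift [ 0.0028 -0.0008  0.0018] rot [0.1396 0.6885 0.1421]
```

Request:
send_rows(plan=[{"linear": [0.0015,0,0.001],"delta_rot": [0,0.7,0],"fingers": 0.0},{"linear": [0.001,0,0.001],"delta_rot": [0,0.5,0],"fingers": 0.0},{"linear": [0.001,0,0.001],"delta_rot": [0,0.3,0],"fingers": 0.0}])

```text
clock: 10.2
position: [0.4826, -0.0042, 0.0691]
ee_rot: [0.002, 0.991, -0.133, 0.005]
contact_force: [-8.7, 3.4, 25.0]
width: 0.011
```

```bash
python3 - <<'E'
from h import *
stg(.001,-.014,.0)
E
```

```text
carrier now [ 0.0038 -0.015 ] under -0.0005333080811891419 Fstage [-9.303   0.9197]
t 10.2 p [ 0.4826 -0.0042  0.0691] yaw -15.27 F [-8.723   3.3617 25.0292] w 0.011026251980783325
shift [-0.0028 -0.001  -0.0006] rot [ 0.1737 -0.5765  0.1553]
```

Request:
send_rows(plan=[{"linear": [-0.0005,0,-0.0005],"delta_rot": [0,-0.5,0],"fingers": 0.0},{"linear": [-0.0005,0,0],"delta_rot": [0,0,0],"fingers": 0.0},{"linear": [0,0,0],"delta_rot": [0,0,0],"fingers": 0.0}])

```text
clock: 10.45
position: [0.4806, -0.0036, 0.0696]
ee_rot: [0.002, 0.991, -0.133, -0.0]
contact_force: [-4.7, 2.8, 0.2]
width: 0.0114
```

```bash
python3 - <<'E'
from h import *
stg(.001,-.014,.0)
E
```

```text
carrier now [ 0.0017 -0.0149] under 3.386284807858214e-05 Fstage [-5.3004  1.4103]
t 10.45 p [ 0.4806 -0.0036  0.0696] yaw -15.28 F [-4.7341  2.7697  0.2476] w 0.011414235306375236
shift [-0.0007 -0.0009  0.    ] rot [ 0.1756 -0.0144  0.1548]
```

Request:
send_rows(plan=[{"linear": [-0.001,0,0],"delta_rot": [0.1,0,0.1],"fingers": 0.0},{"linear": [0,0,0],"delta_rot": [0,0,0],"fingers": 0.0},{"linear": [0,0,0],"delta_rot": [0,0,0],"fingers": 0.0}])

```text
clock: 10.7
position: [0.4804, -0.0036, 0.0695]
ee_rot: [0.001, 0.991, -0.134, 0.001]
contact_force: [-2.8, 1.4, 0.6]
width: 0.0113
```

```bash
python3 - <<'E'
from h import *
stg(.001,-.004,.0)
E
```

```text
carrier now [ 0.0015 -0.015 ] under -0.00013678309027308905 Fstage [-3.1157  0.6158]
t 10.7 p [ 0.4804 -0.0036  0.0695] yaw -15.38 F [-2.8396  1.4225  0.5562] w 0.011302883622654582
shift [-0.0005 -0.011  -0.0002] rot [ 0.0684 -0.1308  0.0495]
```

Request:
send_rows(plan=[{"linear": [-0.001,0,0],"delta_rot": [0,0,0],"fingers": 0.0},{"linear": [-0.0005,0,0],"delta_rot": [0,0,0],"fingers": 0.0},{"linear": [0,-0.002,0],"delta_rot": [0,0,0],"fingers": 0.0},{"linear": [0,-0.002,0],"delta_rot": [0,0,0],"fingers": 0.0},{"linear": [0,-0.002,0],"delta_rot": [0,0,0],"fingers": 0.0}])

```text
clock: 11.12
position: [0.4809, -0.0011, 0.0694]
ee_rot: [0.005, 0.991, -0.132, 0.002]
contact_force: [-4.0, -5.2, 0.8]
width: 0.0114
```

```bash
python3 - <<'E'
from h import *
stg(.001,-.003,.0)
E
```

```text
carrier now [ 0.0014 -0.0124] under -0.00015312662493126988 Fstage [-2.5086 -6.0872]
t 11.12 p [ 0.4809 -0.0011  0.0694] yaw -15.22 F [-4.0378 -5.2003  0.8308] w 0.011379891809626346
shift [-0.0003 -0.0094 -0.0002] rot [ 0.4941 -0.2829  0.2131]
```

Request:
send_rows(plan=[{"linear": [-0.0005,-0.0025,0],"delta_rot": [0.3,0,0.1],"fingers": 0.0},{"linear": [-0.0005,-0.0025,0],"delta_rot": [0.2,0,0],"fingers": 0.0},{"linear": [-0.0005,-0.0025,0],"delta_rot": [0.2,0,0],"fingers": 0.0}])

```text
clock: 11.37
position: [0.4817, 0.0023, 0.0695]
ee_rot: [0.003, 0.991, -0.131, 0.003]
contact_force: [-3.7, -4.1, -2.1]
width: 0.0114
```

```bash
python3 - <<'E'
from h import *
stg(.001,-.003,.0)
E
```

```text
carrier now [ 0.0013 -0.0089] under -8.85288134122933e-05 Fstage [-2.4524 -4.953 ]
t 11.37 p [0.4817 0.0023 0.0695] yaw -15.08 F [-3.6818 -4.122  -2.1061] w 0.011412081845720871
shift [-0.0002 -0.0059 -0.0001] rot [ 0.303  -0.4267  0.3512]
```

Request:
send_rows(plan=[{"linear": [-0.0003,-0.0025,0],"delta_rot": [0.3,0,0.3],"fingers": 0.0},{"linear": [-0.0003,-0.0025,0],"delta_rot": [0.2,0,0.2],"fingers": 0.0},{"linear": [-0.0003,-0.0025,0],"delta_rot": [0.2,0,0.1],"fingers": 0.0}])

```text
clock: 11.62
position: [0.4825, 0.006, 0.0694]
ee_rot: [0.001, 0.991, -0.135, 0.004]
contact_force: [-3.4, -4.9, -1.5]
width: 0.0116
```

```bash
python3 - <<'E'
from h import *
stg(.001,-.003,.0)
E
```

```text
carrier now [ 0.001  -0.0052] under -0.00024197663509720885 Fstage [-1.9602 -5.6623]
t 11.62 p [0.4825 0.006  0.0694] yaw -15.51 F [-3.396  -4.9367 -1.4651] w 0.011569866615095478
shift [-0.     -0.0022 -0.0002] rot [ 0.0607 -0.48   -0.0794]
```

Request:
send_rows(plan=[{"linear": [-0.0003,-0.002,0],"delta_rot": [0.1,0,0],"fingers": 0.0}])

```text
clock: 11.7
position: [0.4827, 0.0067, 0.0694]
ee_rot: [0.002, 0.991, -0.134, 0.004]
contact_force: [-4.2, -4.2, -0.1]
width: 0.0112
```

Request:
send_rows(plan=[{"linear": [-0.0003,-0.002,0],"delta_rot": [0.1,0,0],"fingers": 0.0}])

```text
clock: 11.78
position: [0.4829, 0.0072, 0.0694]
ee_rot: [0.002, 0.991, -0.134, 0.004]
contact_force: [-3.3, -5.0, 0.6]
width: 0.0114
```

```bash
python3 - <<'E'
from h import *
stg(.001,-.003,.0)
E
```

```text
carrier now [ 0.0011 -0.0039] under -0.00018599977171970122 Fstage [-1.8606 -5.7368]
t 11.78 p [0.4829 0.0072 0.0694] yaw -15.37 F [-3.3199 -5.035   0.5512] w 0.011433559204670679
shift [-0.0001 -0.0009 -0.0002] rot [ 0.195  -0.5401  0.0603]
```

Request:
send_rows(plan=[{"linear": [-0.0003,-0.002,0],"delta_rot": [0.1,0,0],"fingers": 0.0}])

```text
clock: 11.87
position: [0.483, 0.0077, 0.0695]
ee_rot: [0.003, 0.991, -0.133, 0.005]
contact_force: [-3.9, -5.2, -0.2]
width: 0.0111
```

Request:
send_rows(plan=[{"linear": [-0.0003,-0.002,0],"delta_rot": [0.1,0,0],"fingers": 0.0}])

```text
clock: 11.95
position: [0.4832, 0.0082, 0.0695]
ee_rot: [0.004, 0.991, -0.132, 0.005]
contact_force: [-4.2, -6.2, -0.6]
width: 0.0112
```

Request:
send_rows(plan=[{"linear": [-0.0003,-0.002,0],"delta_rot": [0.1,0,0],"fingers": 0.0}])

```text
clock: 12.03
position: [0.4834, 0.0087, 0.0696]
ee_rot: [0.004, 0.991, -0.132, 0.005]
contact_force: [-3.5, -5.0, -1.2]
width: 0.0111
```

```bash
python3 - <<'E'
from h import *
stg(.001,-.003,.0)
E
```

```text
carrier now [ 0.0011 -0.0023] under 7.0646327897314065e-06 Fstage [-2.0335 -5.7301]
t 12.03 p [0.4834 0.0087 0.0696] yaw -15.15 F [-3.4848 -4.9826 -1.1787] w 0.01114365904714376
shift [-0.0001  0.0007  0.    ] rot [ 0.4356 -0.6202  0.2774]
```

Request:
send_rows(plan=[{"linear": [-0.0003,-0.002,0],"delta_rot": [0.3,-0.2,0.2],"fingers": 0.0}])

```text
clock: 12.12
position: [0.4836, 0.0094, 0.0696]
ee_rot: [0.003, 0.991, -0.133, 0.004]
contact_force: [-3.7, -4.7, -0.9]
width: 0.0114
```

Request:
send_rows(plan=[{"linear": [-0.0003,-0.002,0],"delta_rot": [0.3,-0.2,0.2],"fingers": 0.0}])

```text
clock: 12.2
position: [0.4838, 0.0098, 0.0696]
ee_rot: [0.002, 0.991, -0.134, 0.002]
contact_force: [-3.4, -7.8, -1.5]
width: 0.0113
```

Request:
send_rows(plan=[{"linear": [-0.0003,-0.002,0],"delta_rot": [0.3,-0.2,0.1],"fingers": 0.0}])

```text
clock: 12.28
position: [0.4839, 0.0098, 0.0696]
ee_rot: [0.001, 0.991, -0.134, 0.001]
contact_force: [-4.2, -8.0, -1.2]
width: 0.0111
```

```bash
python3 - <<'E'
from h import *
stg(.001,-.003,.0)
E
```

```text
carrier now [ 0.0013 -0.0011] under 3.006845175482914e-05 Fstage [-1.8745 -8.8587]
t 12.28 p [0.4839 0.0098 0.0696] yaw -15.38 F [-4.1639 -8.0406 -1.1865] w 0.011133356167726828
shift [-0.0003  0.0019  0.    ] rot [ 0.133  -0.1275  0.0499]
```

```bash
python3 - <<'E'
from h import *
im=manip.get_image('wrist')[:,:,::-1];cv2.imwrite('pics/c6.png',cv2.resize(im[130:310,210:450],(800,600),interpolation=cv2.INTER_CUBIC))
E
```

```text
(no output)
```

View pics/c6.png

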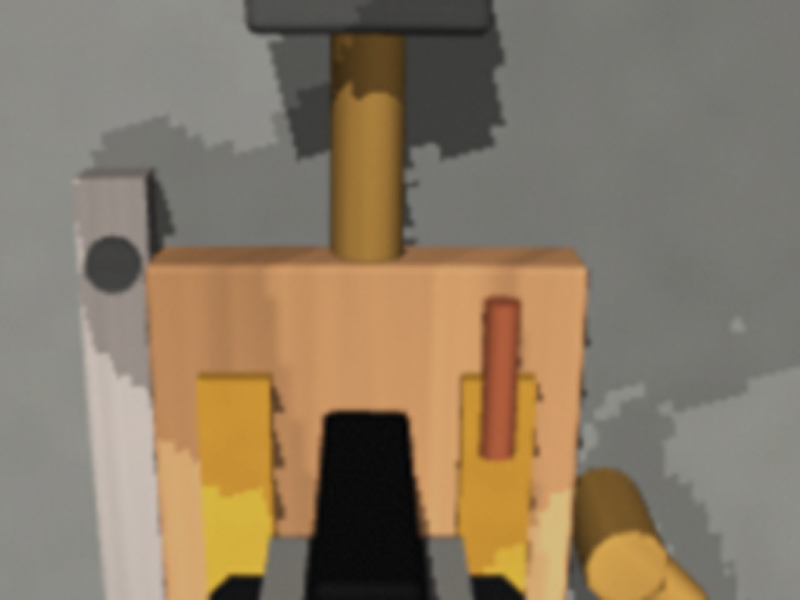

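The carrier end meets the screw tip and its left side lies on the edge, with the pad on its right side. The force rose from 5.7 to 8.9 N and motion stopped. Next I relax the push and release.

Request:
send_rows(plan=[{"linear": [-0.0003,-0.0003,0],"delta_rot": [0,0,0],"fingers": 0.0},{"linear": [0,0,0],"delta_rot": [0,0,0],"fingers": 0.02},{"linear": [0,0,0],"delta_rot": [0,0,0],"fingers": 0.03},{"linear": [0,0,0],"delta_rot": [0,0,0],"fingers": 0.03},{"linear": [0,0,0],"delta_rot": [0,0,0],"fingers": 0.03}], force=20)

```text
clock: 12.75
position: [0.4902, 0.0091, 0.0716]
ee_rot: [0.001, 0.991, -0.134, 0.008]
contact_force: [-0.2, -0.0, -0.8]
width: 0.0301
```

```bash
python3 - <<'E'
from h import *
stg(.001,-.003,.0)
im=manip.get_image('wrist')[:,:,::-1];cv2.imwrite('pics/w7.png',im)
E
```

```text
carrier now [ 0.0077 -0.0001] under 0.0020281945792097397 Fstage [-0.2047 -0.0882]
t 12.75 p [0.4902 0.0091 0.0716] yaw -15.45 F [-0.2208 -0.0306 -0.8144] w 0.03012339155659465
shift [-0.0067  0.0029  0.0019] rot [ 0.015  -0.9201 -0.0223]
```

Request:
send_rows(plan=[{"linear": [-0.006,0,0],"delta_rot": [0,-0.9,0],"fingers": 0.03},{"linear": [0,0,-0.01],"delta_rot": [0,0,0],"fingers": 0.03},{"linear": [0,0,-0.02],"delta_rot": [0,0,0],"fingers": 0.03},{"linear": [0,0,-0.03],"delta_rot": [0,0,0],"fingers": 0.03},{"linear": [0,0.01,-0.03],"delta_rot": [0,0,0],"fingers": 0.03},{"linear": [0,0.02,-0.02],"delta_rot": [0,0,0],"fingers": 0.03},{"linear": [0,0,0],"delta_rot": [0,0,0],"fingers": 0.03},{"linear": [0,0,0],"delta_rot": [0,0,0],"fingers": 0.03}])

```text
clock: 13.47
position: [0.475, -0.0171, 0.1858]
ee_rot: [-0.001, 0.991, -0.133, -0.003]
contact_force: [0.1, -0.5, 0.1]
width: 0.03
```

```bash
python3 - <<'E'
from h import *
import pickle
stg(.001,-.003,.0)
c=manip.camera_info('wrist');im=manip.get_image('wrist')[:,:,::-1];cv2.imwrite('pics/w8.png',im);pickle.dump(c,open('w8.pkl','wb'))
a=np.radians(YAW);Q=np.array([[np.cos(a),-np.sin(a)],[np.sin(a),np.cos(a)]])
q=[proj('wrist',[*(OG+Q@np.array(v)),.02],c) for v in[(-.06,.06),(.06,.06),(.06,-.06),(-.06,-.06)]];q=np.array(q);lo=q.min(0).astype(int);hi=q.max(0).astype(int);print(lo,hi)
lo=np.clip(lo,0,None);cr=im[lo[1]:hi[1],lo[0]:hi[0]];k=min(800/cr.shape[1],600/cr.shape[0]);print(lo,k);cv2.imwrite('pics/c8.png',cv2.resize(cr,None,fx=k,fy=k,interpolation=cv2.INTER_CUBIC))
E
```

```text
carrier now [-0.     -0.0294] under 0.11620911436147831 Fstage [ 0.2233 -0.5079]
t 13.47 p [ 0.475  -0.0171  0.1858] yaw -15.33 F [ 0.0801 -0.549   0.0717] w 0.030013570433711414
shift [ 0.0017 -0.0264  0.1162] rot [-0.0378  0.3129  0.099 ]
[243 103] [401 252]
[243 103] 4.026845637583893
```

View pics/c8.png

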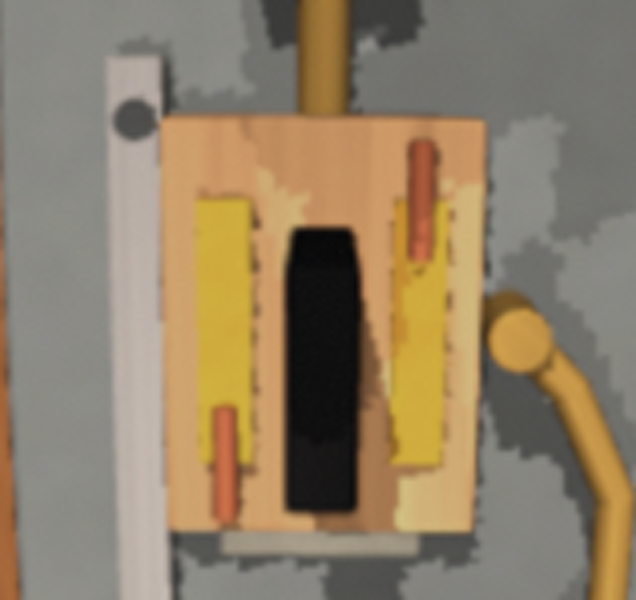

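```bash
python3 - <<'E'
from h import *
import pickle
c=pickle.load(open('w8.pkl','rb'));a=np.radians(YAW);Q=np.array([[np.cos(a),-np.sin(a)],[np.sin(a),np.cos(a)]])
for n,q,z in[('endL',(163,117),.028),('endR',(486,120),.028),('backL',(170,529),.028),('backR',(473,531),.028),('pad',(520,340),.041),('edge',(162,60),.024),('tipvis',(324,114),.027)]:print(n,Q.T@(onz('wrist',(243+q[0]/4.027,103+q[1]/4.027),z,c)[:2]-OG))
im=manip.get_image('side')[:,:,::-1];sc=cv2.resize(im[225:300,290:390],(800,600),interpolation=cv2.INTER_CUBIC);cv2.imwrite('pics/s9.png',sc)
E
```

```text
endL [-0.0284  0.0378]
endR [0.0306 0.0375]
backL [-0.0288 -0.0418]
backR [ 0.0304 -0.042 ]
pad [ 0.0363 -0.0012]
edge [-0.0289  0.0483]
tipvis [0.001  0.0381]
```

View pics/s9.png

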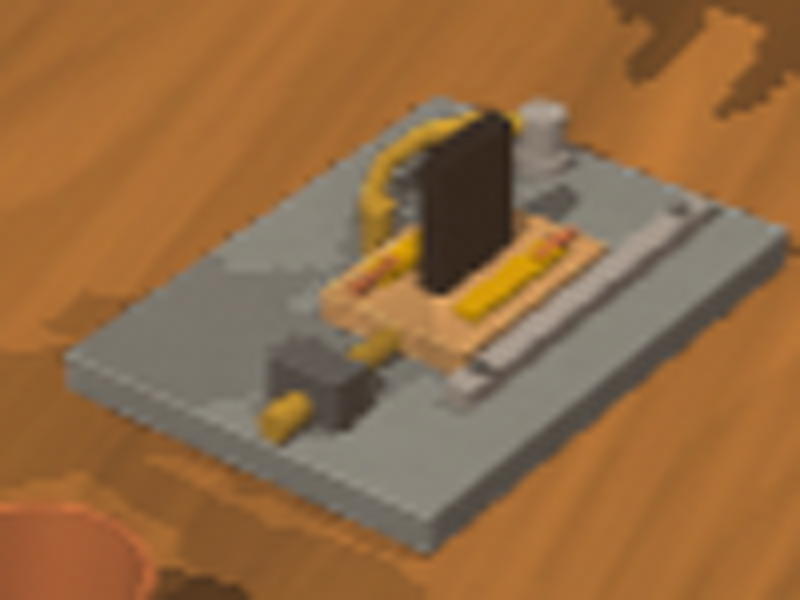

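```bash
python3 - <<'E'
from h import *
im=cv2.imread('pics/w8.png');a=im[105:145,300:350];b=cv2.imread('pics/w7.png')[185:225,295:345]
cv2.imwrite('pics/z.png',np.hstack([cv2.resize(x,(400,320),interpolation=cv2.INTER_NEAREST) for x in(a,b)]))
E
```

```text
(no output)
```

Now I check the column profile across the screw/wood junction numerically.

```bash
python3 - <<'E'
import cv2,numpy as np
a=cv2.imread('pics/w8.png')
for r in range(124,138):print(r,a[r,320:328].mean(0).astype(int)[::-1],a[r,300:308].mean(0).astype(int)[::-1])
E
```

```text
124 [150 112  53] [130 130 124]
125 [150 111  53] [127 127 122]
126 [150 111  53] [121 122 116]
127 [150 111  53] [116 116 111]
128 [150 111  53] [113 113 109]
129 [150 110  52] [113 112 107]
130 [146 108  52] [118 109  99]
131 [146 108  60] [141 111  86]
132 [168 123  79] [172 125  85]
133 [193 141  94] [188 137  91]
134 [196 144  96] [189 139  93]
135 [195 143  96] [191 140  93]
136 [195 143  96] [193 141  94]
137 [196 143  96] [194 142  95]
```

```bash
python3 -c "
from rig import manip
s=manip.get_state();print(s['clock'],s['contact_force']);print(manip.sign_off())"
```

```text
13.5667 [-0.16957222 -0.29446393  0.08654915]
the job is handed in; nothing more can be done
None
```

I picked up the carrier by its rib, drew the brass arm back with its long side, and set it flat on the bed. I then slid it along the edge to the stop screw, let go, backed off and handed the job in at 13.6 s.

**Forces:** The pad pushed back with about 6 N while I drew the arm back, and with about 9 N sideways for a moment as the carrier met the bed. Setting down peaked at about 25 N. Dragging took about 5–6 N and rose to 8.9 N at the stop, where the carrier stopped moving.

**Last checks:**
- The wrist picture after release shows the carrier flat and flush along the fixed edge. The pad is on its other side, about 8 mm drawn back, which matches the seated angle of about 0.095.
- The screw runs into the carrier's end with no gap visible, and the pixel profile there shows no grey between brass and wood. The robot was touching nothing.

**What was less clear:**
- The contact point worked out from the arm's pose (38.9 mm) and from the images (about 37.6 mm) differ by about 1 mm, roughly the calibration error.
- The gripper shifted about 7 mm sideways as it opened. The picture afterwards still shows the carrier seated.
- The viewer's limit of 12 pictures was reached, so the last close-up of the tip was checked by pixel values only.

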